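Lever open the red drill-bit case with the pry knife

ROBOT

A 7-joint arm with a two-finger parallel gripper is mounted at the origin on the work surface. World frame = base frame: x ahead of the robot, y to its left, z up, the work surface at z = 0. Lengths are in m, angles in rad, forces in N, time in s.
With the tool pointing down it reaches from about 0.4 to 0.9 m from the base axis. Payload 5.5 kg.
Tool frame: the origin (TCP) lies between the finger pads; the fingertips stand arm.finger_overhang ahead of it and the grasp point (between the pads) lies 3 mm ahead of it (arm.finger_overhang is the distance from the TCP to the fingertips, in m); z points along the fingers, y is the line along which they close (so a half turn about z gives the same grasp; the last joint's range is limited). The gripper opens to 92 mm and grips with 3 to 60 N. Pads are 19 mm wide; open, the fingers measure 130 mm over their backs; the gripper's body (75 mm by 190 mm) begins 47 mm behind the grasp point.
Start: joints at [-1.061, 0.501, -0.427, 1.55, 0.221, 1.138, -0.21], TCP at [0.159, 0.63, 0.249] pointing down, gripper open.
Joint ranges: [-2.88, 2.88], [-0.31, 2.03], [-1.54, 1.56], [0.2, 2.42], [-1.41, 4.55], [0.19, 2.02], [-2.57, 2.57]. Speed limits (rad/s): [2.57, 2.57, 3.14, 3.14, 3.14, 3.14, 3.14].

INTERFACE

Orientations are given as a 3x3 rotation matrix whose columns are the frame's x, y, z axes.
In Python, from bench import arm gives the robot as it stands.
- The arm moves only by the shell command python3 -m jog 'ROWS'. ROWS is JSON, a list of rows, each a list of 3 entries, a list of its own where there are three numbers: the turn, a rotation vector about the tool's x, y, z in units of 5 degrees (1.0 is 5 degrees), then the shift along the tool's x, y, z in units of 30 mm (1.0 is 30 mm), then the finger opening in mm, from 0 to 91.8. In form: [[[wx, wy, wz], [x, y, z], jaw], ...]. A call has 1 to 12 rows; each row is the pose to reach, as a shift and turn from the pose commanded when the call began, along the tool's axes at that moment; what a row does not reach only later rows make up. A row lasts 1/12 s, in which the tool goes at most 41.7 mm and 7.16 degrees, less where a joint would pass 70% of its speed; a pose out of reach is approached as far as the arm can. A call with a gripper value outside its range is refused whole. The fingers move at their own pace and stop on an object; the grip force is fixed at half the most. Time passes only in rows, so rows that repeat a pose let the fingers close. It gives the time, the measured TCP pose, the force, the opening and the grip force at its end, in the units of the state.
- arm.get_state(): the state, without advancing time (a new reading comes with each control period).
- arm.camera(name): name is "side" or "top" or "wrist"; returns (picture, depth): 384x512x3 uint8, blue, green, red; 384x512 float32, m along the optical axis (not along the pixel's ray), 0 where there is no reading.
- arm.camera_info(name): a dict with "intrinsics" (3x3 intrinsics, pixels), "cam_to_world" (4x4, takes a point from camera to world coordinates). Camera axes: x right, y up, looking along -z (the intrinsics and any distortion apply to the point x, -y, -z); pixel columns grow to the right and rows downward; lengths in m; the calibration is good to about 2 mm. A picture is of the moment at which its call begins: read the wrist's pose just before it. camera_info takes no time and is no camera call; for the wrist camera it gives the pose at the moment of the call.
- arm.job_done(): hands the job in; it is judged then, once.
The state is a dict: "t": time; "joints": joint angles; "joint_velocities": joint speeds; "joint_torque": joint torques, N m; "tool_pos": TCP position; "eef_rot": TCP orientation; "force": force on the tool from outside, world axes, zero at the start; "torque": the same for the moment, N m; "opening": finger opening in m; "grasp_force": force on a finger pad.
Only numpy, scipy, OpenCV 4.12 (cv2) and the standard library are available. Lean on these libraries where they do the work, as an engineer would, in place of code of your own. Each camera call takes 0.05 s, during which the arm holds its last target. There are 200 camera calls.

TASK

The red-lidded drill-bit case is stiff and its slot is too narrow for fingers: take the orange-handled pry knife, slide its blade into the slot under the red lid's front lip and lever the lid up with it until it stands open by at least 35 degrees. Then lay the knife flat on the bench, without dropping it, and let go. Touch the red case with the knife only, and leave the blue case alone.

Things in the scene. Friction and masses are not known exactly. Their poses are not given: they have to be found in the camera images.
- knife: Loose pry knife, 120 g, lying on the bench (a black screwdriver lies beyond it): orange handle 90 long (x), 26 wide (y), 22 high (z), and a flat steel blade 25 wide, 3 thick at its +x end. Origin: centre of the handle, 11 mm up when flat. +x points along the blade, whose end is at x = 120, z = 0. Grip it across y at the origin; its centre of mass is 10 to 25 mm towards the blade.
- red_case: Black case with a red lid, fixed. Origin: centre of its underside, on the bench; its front (-x) faces roughly towards the robot. Box 80 (x) by 100 (y) by 40 high, front wall at x = -40. The closed lid overhangs it by a lip to x = -60, underside z = 40. Below is a ledge to x = -60, top z = 26: between them a slot 14 high, 20 deep, 100 wide, open in front and at both ends.
- red_lid (a joint): Hinge of the red lid, along the case's y at x = +40, z = 40; rad: 0 closed, growing as the lid's front edge rises, up to 1.9. The lid is a flat plate 8 thick, 100 from hinge to front edge, 100 wide (its top at z = 48, a raised panel at 50). A stiff hinge: it takes about 1.5 N upward at the lip and stays where it is left.
- blue_case: A second case, the same in every size and frame but with a blue lid, fixed 160 to 310 mm to one side of the red one: leave it alone.
Not all that is in view belongs to the job. There is more than one size of the knife; the job needs the middle-sized.

How it is judged:
On the way, in this order (a step that is already met when the one before it is completed fails the run):
1. the knife holds the red lid up by at least 0.2 rad (value of joint red_lid above 0.2 rad and contact force between knife and red_case above 0.2 N), for 0.1 s.
2. the knife is laid down to the bench while still held (height (world z) of knife below 0.025 m and contact force between the fingers and knife above 0.3 N), for 0.05 s.
At the end, for the whole second after the job is handed in: The red lid stands open by itself by more than 0.6 rad (about 35 degrees), and the knife lies flat on the bench, let go and at rest (the centre of its handle less than 20 mm up) (value of joint red_lid above 0.6 rad and height (world z) of knife below 0.02 m and linear speed of knife below 0.03 m/s); the robot touches nothing.
It fails at once if the robot itself touches the red case (more than 1 N) (contact force between any of the fingers, the arm and red_case above 1 N).
It fails at once if the robot or the knife touches the blue case (more than 1 N) (contact force between any of the fingers, the arm, knife and blue_case above 1 N).
It also fails if it takes over 58 s, if anything falls off the work surface, if the arm or the gripper's body presses on something with over 40 N, if the wrist force passes 120 N, or if a joint passes its speed limit or range.

## Working session

There is one attempt and no reset: what is moved stays moved. The work goes in short steps, Python scripts to look and compute and a shell command to move; the robot and the scene stay as the last step left them, time stands still between calls to the robot, and variables do not carry over. Pictures are saved under pics/ and viewed, at most 10 in all, crops included, and the job is handed in when it is done.

```bash
mkdir -p pics; ls; python3 - <<'E'
from bench import arm
import cv2,numpy as np
s=arm.get_state();print({k:np.round(v,3).tolist() for k,v in s.items()},arm.finger_overhang)
for n in("top","side"):
    p,d=arm.camera(n);cv2.imwrite(f"pics/{n}0.png",p);np.save(f"pics/{n}0.npy",d)
    i=arm.camera_info(n);print(n,i)
E
```

```text
pics
{'t': 0.0, 'joints': [-1.061, 0.502, -0.427, 1.551, 0.221, 1.138, -0.21], 'joint_velocities': [0.0, -0.0, -0.001, 0.001, 0.0, -0.0, 0.001], 'joint_torque': [0.001, -56.66, -5.816, -27.912, -0.069, 0.031, 0.0], 'tool_pos': [0.159, 0.63, 0.248], 'eef_rot': [[-0.97, 0.244, -0.001], [0.244, 0.97, -0.002], [0.0, -0.002, -1.0]], 'force': [-0.738, -0.257, -0.5], 'torque': [-0.071, -0.006, -0.011], 'grasp_force': 0.0, 'opening': 0.092} 0.022
top {'intrinsics': array([[394.34257213,   0.        , 253.89082667],
       [  0.        , 394.34257213, 190.36086876],
       [  0.        ,   0.        ,   1.        ]]), 'cam_to_world': array([[ 3.78118309e-04,  9.97115257e-01, -7.59013905e-02,
         4.86655993e-01],
       [-9.99800260e-01, -1.13974318e-03, -1.99534960e-02,
         3.72158466e-02],
       [-1.99824434e-02,  7.58937747e-02,  9.96915662e-01,
         1.02555013e+00],
       [ 0.00000000e+00,  0.00000000e+00,  0.00000000e+00,
         1.00000000e+00]])}
side {'intrinsics': array([[415.33687972,   0.        , 253.95161286],
       [  0.        , 415.33687972, 189.35522226],
       [  0.        ,   0.        ,   1.        ]]), 'cam_to_world': array([[ 0.98790166,  0.11126794, -0.10802663,  0.45497486],
       [-0.15506437,  0.69833047, -0.69877722, -0.57982033],
       [-0.00231321,  0.70707426,  0.70713552,  0.715397  ],
       [ 0.        ,  0.        ,  0.        ,  1.        ]])}
```

View pics/top0.png

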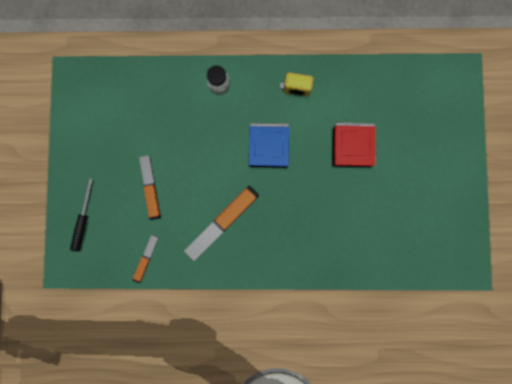

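View pics/side0.png

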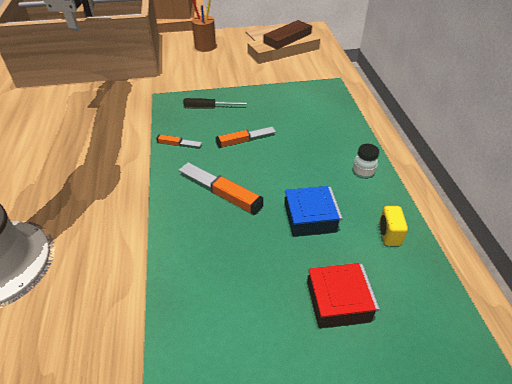

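The top view shows three orange knives. The middle-sized one is about 62 px (~160 mm) long, with its handle at (152,202) and blade tip at (146,157). The red case is at (355,146) and the blue at (269,146), both with hinges facing away from the robot (image top).

```bash
cat > h.py <<'E'
import cv2,numpy as np
from bench import arm
def ray(info,uv,z):
    K=info["intrinsics"];T=info["cam_to_world"]
    uv=np.atleast_2d(np.float64(uv));c=np.c_[(uv[:,0]-K[0,2])/K[0,0],-(uv[:,1]-K[1,2])/K[1,1],-np.ones(len(uv))]
    d=c@T[:3,:3].T;o=T[:3,3];return o+d*((z-o[2])/d[:,2])[:,None]
def blobs(p,col):
    h=cv2.cvtColor(p,cv2.COLOR_BGR2HSV);H,S,V=cv2.split(h)
    m={'orange':(H>7)&(H<18)&(S>150)&(V>90),'red':((H<5)|(H>175))&(S>150)&(V>90),'blue':(H>105)&(H<130)&(S>130)&(V>60),'grey':(S<45)&(V>110)}[col]
    c,_=cv2.findContours(m.astype(np.uint8),cv2.RETR_EXTERNAL,cv2.CHAIN_APPROX_NONE)
    return [x for x in c if cv2.contourArea(x)>60]
def rect(info,c,z):
    w=ray(info,c[:,0],z)[:,:2]*1000
    (x,y),s,a=cv2.minAreaRect(w.astype(np.float32));return np.round([x,y,*s,a],1)
E
python3 - <<'E'
from h import *
for n in("top","side"):
    p=cv2.imread(f"pics/{n}0.png");i=arm.camera_info(n);d=np.load(f"pics/{n}0.npy")
    for col,z in(('orange',.022),('red',.049),('blue',.049),('grey',.012)):
        for c in blobs(p,col):
            if n=="side" and col=='grey' and c[:,0,0].min()<140: continue
            u,v=c[:,0].mean(0);print(n,col,int(u),int(v),rect(i,c,z),round(float(d[int(v),int(u)]),3))
E
```

```text
top orange 140 269 [363.5 343.2  18.4  58.8  67.6] 1.002
top orange 235 208 [517.5 104.7  34.4 111.5  45. ] 0.993
top orange 151 200 [536.6 319.8  80.3  26.1  11.3] 1.013
top red 354 145 [ 672.8 -194.2   97.1   98.5   89.1] 0.982
top blue 268 146 [671.3  20.2  97.5  98.8  89.6] 0.988
top grey 282 376 [102.2  -9.8  36.1 138.9   0.5] 0.981
top grey 150 246 [421.4 322.8  20.5  55.1  68.2] 1.014
top grey 203 241 [434.  187.7  36.4 104.6  45.1] 1.002
top grey 145 169 [618.7 338.5  73.9  26.3  11.8] 1.024
top grey 269 124 [737.5  18.2  99.1   5.3  89.7] 0.997
top grey 265 19 [1033.8   62.3 1363.5   80.3   90. ] 1.839
side orange 234 193 [513.9 100.4  54.9 126.1  45. ] 0.958
side orange 168 139 [363.8 328.   33.1  65.   69.1] 1.125
side orange 233 138 [537.5 307.5  84.7  47.2  11.6] 1.119
side orange 202 31 [493.4 975.5 313.   91.2  85.1] 1.46
side red 340 290 [ 673.6 -200.   101.2   99.9   88.4] 0.758
side blue 310 205 [673.   13.9 103.3  99.9  88.3] 0.909
side grey 369 286 [ 742.3 -181.   101.6    6.    88.4] 0.769
side grey 197 174 [433.8 191.1  36.9 103.6  45.1] 1.026
side grey 364 166 [851.4 151.9  70.9  57.7  60.9] 1.016
side grey 190 142 [421.2 318.3  19.1  55.7  67.6] 1.126
side grey 261 131 [618.1 336.3  73.   26.6  11.8] 1.156
side grey 434 182 [1000.2  210.2  941.7   17.2   89.9] 2.117
side grey 401 74 [ 943.8  789.6 1502.8 1209.4   57.5] 2.373
```

```bash
cat > g.py <<'E'
import sys,numpy as np
from scipy.spatial.transform import Rotation as Ro
from bench import arm
# x y z(mm TCP) knife-yaw pitch(tip up) deg -> turn, shift in jog units
x,y,z,yaw,pit=map(float,sys.argv[1:6])
k=Ro.from_euler('ZY',[yaw,-pit],degrees=True).as_matrix();T=np.c_[-k[:,0],k[:,1],-k[:,2]]
s=arm.get_state();R=np.array(s["eef_rot"])
print("t",round(s["t"],2),"turn",np.round(Ro.from_matrix(R.T@T).as_rotvec(degrees=True)/5,2),"shift",np.round(R.T@(np.array([x,y,z])/1000-s["tool_pos"])/.03,2))
E
python3 g.py 536.5 319.5 120 11.6 0
```

```text
t 0.1 turn [-0.02 -0.01 -5.15] shift [-14.74  -6.94   4.27]
```

```bash
python3 -m jog '[[[0,0,-5.15],[-14.74,-6.94,0],91],[[0,0,-5.15],[-14.74,-6.94,0],91],[[0,0,-5.15],[-14.74,-6.94,0],91],[[0,0,-5.15],[-14.74,-6.94,2],91],[[0,0,-5.15],[-14.74,-6.94,2],91],[[0,0,-5.15],[-14.74,-6.94,4],91],[[0,0,-5.15],[-14.74,-6.94,4],91],[[0,0,-5.15],[-14.74,-6.94,4],91],[[0,0,-5.15],[-14.74,-6.94,4],91],[[0,0,-5.15],[-14.74,-6.94,4],91],[[0,0,-5.15],[-14.74,-6.94,4],91],[[0,0,-5.15],[-14.74,-6.94,4],91]]'; python3 g.py 536.5 319.5 120 11.6 0
```

```text
t: 1.1
tool_pos: [0.5306, 0.3246, 0.1312]
eef_rot: [[-0.98, -0.201, -0.0], [-0.201, 0.98, -0.0], [0.0, -0.0, -1.0]]
force: [0.1, 1.2, 0.3]
opening: 0.0911
grasp_force: 0.0
t 1.1 turn [-0.   -0.01  0.  ] shift [-0.16 -0.21  0.37]
```

```bash
python3 -m jog '[[[0,0,0],[-0.1,-0.1,0.3],91],[[0,0,0],[-0.1,-0.1,0.3],91],[[0,0,0],[-0.1,-0.1,0.3],91]]'; python3 - <<'E'
from h import *
i=arm.camera_info("wrist");p,d=arm.camera("wrist");cv2.imwrite("pics/w1.png",p)
for col,z in(('orange',.022),('grey',.0125)):
    for c in blobs(p,col): print(col,c[:,0].mean(0),c[:,0].min(0),c[:,0].max(0),rect(i,c,z))
E
python3 g.py 536.5 319.5 25 11.6 0
```

```text
t: 1.35
tool_pos: [0.5325, 0.3233, 0.1221]
eef_rot: [[-0.98, -0.2, -0.002], [-0.2, 0.98, -0.001], [0.003, -0.0, -1.0]]
force: [0.1, 1.1, -0.0]
opening: 0.0908
grasp_force: 0.0
orange [248.57264957 197.34188034] [233 153] [264 243] [536.2 321.6  79.5  25.4  11.4]
orange [ 18.09345794 105.86448598] [ 0 60] [ 61 150] [495.7 127.1  44.8  66.4  45.6]
orange [313.25925926   8.90740741] [297   0] [331  22] [385.  337.4  18.3  16.4  68.8]
grey [170.8057971  373.78985507] [  1 362] [339 383] [745.4 277.9  28.5 361.9  11.6]
grey [248.68539326 300.88764045] [236 291] [261 311] [641.2 342.6  22.9  24.5  11.6]
grey [402.17910448 281.49253731] [391 277] [413 289] [592.1 481.2  13.2  21.7  11.6]
grey [248.81012658 255.26582278] [235 248] [262 263] [592.6 332.9  15.5  25.   11.6]
grey [502.76404494 236.86516854] [489 231] [511 246] [526.4 553.6  25.8  12.3  72.9]
grey [364.42758621 243.75862069] [335 221] [394 262] [560.4 432.3  69.   24.   57.4]
grey [138.62043796 244.20437956] [109 221] [167 262] [601.5 234.2  23.9  68.7  54.3]
grey [447.22093023 217.23255814] [433 198] [462 236] [520.4 497.8   6.7  39.3  79. ]
grey [24.44036697 76.24770642] [ 7 54] [43 98] [475.3 132.7  37.2   4.9  45.5]
grey [281.99408284  53.78106509] [252  14] [312  93] [420.6 323.6  18.9  54.9  68.9]
grey [94.52040816 36.39455782] [25  0] [164  95] [433.9 183.3  36.6 106.9  45.5]
t 1.4 turn [ 0.01 -0.01  0.01] shift [-0.12 -0.21  3.27]
```

View pics/w1.png

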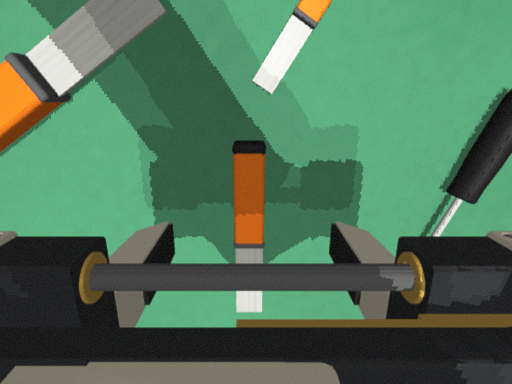

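Wrist view shows the middle knife's handle at (249,197) centred between the fingers. The black butt cap is at (249,147) and the blade tip at (249,311). Descending to grip.

```bash
python3 g.py 534 320.5 25 11.6 0; python3 -m jog '[[[0,0,0],[-0.05,-0.15,1.2],91],[[0,0,0],[-0.05,-0.15,2.4],91],[[0,0,0],[-0.05,-0.15,3.2],91],[[0,0,0],[-0.05,-0.15,3.2],91],[[0,0,0],[-0.05,-0.15,3.2],91],[[0,0,0],[-0.05,-0.15,3.2],91],[[0,0,0],[-0.05,-0.15,3.2],91]]'; python3 g.py 534 320.5 25 11.6 0
```

```text
t 1.4 turn [ 0.01 -0.01  0.01] shift [-0.04 -0.16  3.27]
t: 1.98
tool_pos: [0.5359, 0.3214, 0.0294]
eef_rot: [[-0.979, -0.202, 0.002], [-0.202, 0.979, 0.002], [-0.002, 0.001, -1.0]]
force: [-0.4, -0.2, -0.2]
opening: 0.0912
grasp_force: 0.0
t 1.98 turn [0.01 0.03 0.02] shift [ 0.07 -0.02  0.15]
```

```bash
python3 -m jog '[[[0,0,0],[0.05,0,0.12],91],[[0,0,0],[0.05,0,0.12],91],[[0,0,0],[0.05,0,0.12],10],[[0,0,0],[0.05,0,0.12],10],[[0,0,0],[0.05,0,0.12],10],[[0,0,0],[0.05,0,0.12],10],[[0,0,0],[0.05,0,0.12],10],[[0,0,0],[0.05,0,0.12],10],[[0,0,0],[0.05,0,0.12],10],[[0,0,0],[0.05,0,0.12],10],[[0,0,0],[0.05,0,0.12],10],[[0,0,0],[0.05,0,0.12],10]]'; python3 g.py 534 320.5 25 11.6 0
```

```text
t: 2.98
tool_pos: [0.534, 0.3196, 0.0236]
eef_rot: [[-0.98, -0.201, -0.0], [-0.201, 0.98, 0.0], [0.0, 0.0, -1.0]]
force: [-0.7, 0.4, 0.3]
opening: 0.0291
grasp_force: 0.8
t 2.98 turn [ 0. -0.  0.] shift [-0.01  0.03 -0.05]
```

```bash
python3 -m jog '[[[0,0,0],[0,0,0],10],[[0,0,0],[0,0,0],10],[[0,0,0],[0,0,0],10],[[0,0,0],[0,0,0],10],[[0,0,0],[0,0,-1],10],[[0,0,0],[0,0,-2],10],[[0,0,0],[0,0,-3.5],10],[[0,0,0],[0,0,-3.5],10],[[0,0,0],[0,0,-3.5],10]]'; python3 g.py 470 -195 90 -0.7 0
```

```text
t: 3.73
tool_pos: [0.5361, 0.3209, 0.132]
eef_rot: [[-0.98, -0.201, 0.006], [-0.201, 0.98, 0.003], [-0.006, 0.002, -1.0]]
force: [0.2, -0.0, -2.3]
opening: 0.0256
grasp_force: 30.0
t 3.73 turn [0.03 0.07 2.46] shift [  5.62 -16.4    1.33]
```

```bash
python3 -m jog '[[[0,0,0.4],[1,-1,0],10],[[0,0,0.8],[2,-2.2,0],10],[[0,0,1.2],[3,-3.5,0],10],[[0,0,1.6],[4,-4.8,0],10],[[0,0,2],[5,-6.1,0],10],[[0,0,2.4],[5.6,-7.4,0],10],[[0,0,2.4],[5.6,-8.7,0],10],[[0,0,2.4],[5.6,-10,0],10],[[0,0,2.4],[5.6,-11.3,0],10],[[0,0,2.4],[5.6,-12.6,0],10],[[0,0,2.4],[5.6,-13.9,0],10],[[0,0,2.4],[5.6,-14.8,0],10]]'; python3 g.py 470 -195 90 -0.7 0
```

```text
t: 4.73
tool_pos: [0.4573, -0.1514, 0.1273]
eef_rot: [[-1.0, 0.007, -0.003], [0.007, 1.0, 0.0], [0.003, 0.0, -1.0]]
force: [0.9, 0.3, -1.5]
opening: 0.026
grasp_force: 30.0
t 4.73 turn [ 0.   -0.03  0.06] shift [-0.44 -1.45  1.24]
```

```bash
python3 -m jog '[[[0,0,0],[-0.2,-0.5,0.5],10],[[0,0,0],[-0.4,-1,1.2],10],[[0,0,0.05],[-0.4,-1.4,1.9],10],[[0,0,0.05],[-0.4,-1.4,1.9],10],[[0,0,0.05],[-0.4,-1.4,1.9],10],[[0,0,0.05],[-0.4,-1.4,1.9],10]]'; python3 - <<'E'
from h import *
for n in("top","side"):
    i=arm.camera_info(n);p,d=arm.camera(n);cv2.imwrite(f"pics/{n}2.png",p);np.save(f"pics/{n}2.npy",d)
p=cv2.imread("pics/side2.png")[170:350,120:400];cv2.imwrite("pics/s2c.png",cv2.resize(p,None,fx=2.7,fy=2.7,interpolation=cv2.INTER_CUBIC))
E
python3 g.py 470 -195 46 -0.7 0
```

```text
t: 5.23
tool_pos: [0.4699, -0.19, 0.0713]
eef_rot: [[-1.0, 0.01, -0.002], [0.01, 1.0, 0.001], [0.002, 0.001, -1.0]]
force: [0.3, 0.4, -0.9]
opening: 0.026
grasp_force: 30.0
t 5.33 turn [0.   0.01 0.03] shift [ 0.03 -0.16  0.88]
```

View pics/s2c.png

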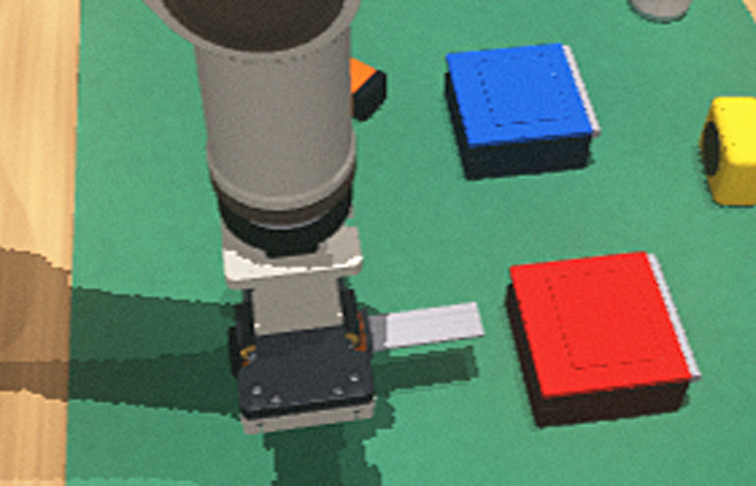

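Crop shows the gripper holding the knife, blade tip at crop (481,320), pointing at the red lid's front left of (520,345). Measuring blade and lid heights from depth.

```bash
cat > m.py <<'E'
from h import *
import sys
def pts(i,d,c):
    m=np.zeros(d.shape,np.uint8);cv2.drawContours(m,[c],-1,1,-1);m=cv2.erode(m,np.ones((3,3)))
    v,u=np.nonzero(m&(d>0));K=i["intrinsics"];z=d[v,u]
    q=np.c_[(u-K[0,2])/K[0,0]*z,-(v-K[1,2])/K[1,1]*z,-z];T=i["cam_to_world"];return (q@T[:3,:3].T+T[:3,3])*1000
def report(tag):
    for n in("top","side"):
        p=cv2.imread(f"pics/{n}{tag}.png");i=arm.camera_info(n);d=np.load(f"pics/{n}{tag}.npy")
        for col in('grey','red'):
            for c in blobs(p,col):
                P=pts(i,d,c)
                if len(P)<15: continue
                m=np.median(P,0)
                if not(480<m[0]<720 and -290<m[1]<-110 and m[2]<140): continue
                A=np.c_[P[:,0]-m[0],P[:,1]-m[1],np.ones(len(P))];k=np.linalg.lstsq(A,P[:,2],rcond=None)[0]
                print(n,col,len(P),"med",m.round(1),"slope x deg",np.degrees(np.arctan(k[0])).round(1),"z",k[2].round(1),"rect",rect(i,c,m[2]/1000),"xmax",(ray(i,c[:,0],m[2]/1000)[:,0].max()*1000).round(1),"xmin",(ray(i,c[:,0],m[2]/1000)[:,0].min()*1000).round(1))
if __name__=="__main__": report(sys.argv[1])
E
python3 m.py 2
```

```text
top grey 215 med [ 560.7 -190.5   61. ] slope x deg -0.2 z 60.8 rect [ 560.9 -190.4   24.3   63.8   89. ] xmax 592.6 xmin 528.9
top red 1394 med [ 671.8 -194.4   49.6] slope x deg 0.0 z 49.7 rect [ 672.7 -194.    97.    98.5   89.1] xmax 722.3 xmin 623.7
side grey 399 med [ 556.5 -192.5   60.9] slope x deg -0.2 z 61.0 rect [ 556.8 -192.2   25.8   73.5   89.7] xmax 593.6 xmin 519.9
side red 2405 med [ 672.9 -203.2   48.7] slope x deg 0.3 z 48.7 rect [ 673.6 -199.9  101.4   99.8   88.4] xmax 724.4 xmin 622.5
```

```bash
python3 -m jog '[[[0,0,0],[0,-0.13,0.5],10],[[0,0,0],[0,-0.13,0.88],10],[[0,0,0],[0,-0.13,0.88],10],[[0,0,0],[0,-0.13,0.88],10],[[0,0,0],[0,-0.13,0.88],10]]'; python3 g.py 515 -195 45.2 -0.7 0;  python3 - <<'E'
from h import *
for n in("top","side"):
    p,d=arm.camera(n);cv2.imwrite(f"pics/{n}3.png",p);np.save(f"pics/{n}3.npy",d)
E
python3 m.py 3 | grep grey
```

```text
t: 5.75
tool_pos: [0.4707, -0.1947, 0.0456]
eef_rot: [[-1.0, 0.01, 0.0], [0.01, 1.0, 0.0], [-0.0, 0.0, -1.0]]
force: [-0.3, -1.0, -1.6]
opening: 0.0256
grasp_force: 30.0
t 5.75 turn [0.   0.   0.02] shift [-1.48  0.01  0.01]
top grey 199 med [ 560.3 -195.8   36. ] slope x deg -0.5 z 35.7 rect [ 560.3 -196.2   24.9   65.5   89. ] xmax 592.8 xmin 527.5
side grey 390 med [ 556.8 -197.6   34.8] slope x deg 0.2 z 34.8 rect [ 557.2 -197.2   25.7   73.2   89.7] xmax 593.8 xmin 520.6
```

```bash
python3 -m jog '[[[0,0,0],[-0.4,0,0],10],[[0,0,0],[-0.8,0,0],10],[[0,0,0],[-1.1,0,0],10],[[0,0,0],[-1.4,0,0],10],[[0,0,0],[-1.45,0,0.02],10],[[0,0,0],[-1.45,0,0.02],10],[[0,0,0],[-1.45,0,0.02],10]]'
```

```text
t: 6.43
tool_pos: [0.5133, -0.1956, 0.0443]
eef_rot: [[-1.0, 0.011, -0.001], [0.011, 1.0, 0.0], [0.001, 0.0, -1.0]]
force: [-0.3, -0.0, -0.6]
opening: 0.0256
grasp_force: 30.0
```

```bash
python3 -m jog '[[[0,0,0],[0,0,-0.15],10],[[0,0,0],[0,0,-0.3],10],[[0,0,0],[0,0,-0.45],10],[[0,0,0],[-0.05,0,-0.6],10],[[0,0,0],[-0.1,0,-0.73],10],[[0,0,0],[-0.15,0,-0.85],10],[[0,0,0],[-0.2,0,-0.95],10],[[0,0,0],[-0.3,0,-1.1],10],[[0,0,0],[-0.3,0,-1.1],10],[[0,0,0],[-0.3,0,-1.1],10]]';  python3 - <<'E'
from h import *
for n in("top","side"):
    p,d=arm.camera(n);cv2.imwrite(f"pics/{n}4.png",p);np.save(f"pics/{n}4.npy",d)
E
python3 m.py 4
```

```text
t: 7.27
tool_pos: [0.5239, -0.1958, 0.0781]
eef_rot: [[-1.0, 0.011, 0.002], [0.011, 1.0, -0.0], [-0.002, -0.0, -1.0]]
force: [-0.3, 0.1, -1.5]
opening: 0.0259
grasp_force: 30.0
top grey 166 med [ 606.2 -196.9   68.1] slope x deg -0.9 z 67.9 rect [ 605.4 -196.8   24.2   51.5   88.9] xmax 631.0 xmin 579.6
top red 1244 med [ 675.5 -193.7   68. ] slope x deg -18.9 z 67.3 rect [ 676.9 -194.3  103.4   86.7   89.8] xmax 720.4 xmin 633.4
side grey 117 med [ 523.2 -284.1  130.2] slope x deg -2.1 z 130.0 rect [ 525.6 -282.6   11.2   77.8   88.5] xmax 564.6 xmin 486.6
side grey 316 med [ 602.9 -198.3   66.9] slope x deg 0.3 z 67.0 rect [ 603.  -198.    26.    58.4   89.1] xmax 632.2 xmin 573.7
side red 2111 med [ 675.6 -204.5   66.5] slope x deg -18.9 z 66.0 rect [ 675.9 -199.   118.7   86.    88.3] xmax 719.5 xmin 632.0
```

View pics/side4.png

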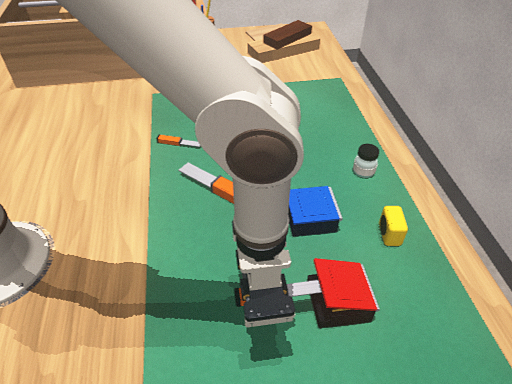

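The side view shows the lid open about 19° with the blade under its lip at (312,288); the blade is still level in the grip.

```bash
python3 -m jog '[[[0,0,0],[-0.05,0,-0.12],10],[[0,0,0],[-0.12,0,-0.25],10],[[0,0,0],[-0.2,0,-0.38],10],[[0,0,0],[-0.3,0,-0.5],10],[[0,0,0],[-0.42,0,-0.62],10],[[0,0,0],[-0.54,0,-0.74],10],[[0,0,0],[-0.66,0,-0.85],10],[[0,0,0],[-0.8,0,-0.95],10],[[0,0,0],[-0.93,0,-1.05],10],[[0,0,0],[-0.93,0,-1.05],10],[[0,0,0],[-0.93,0,-1.05],10]]';  python3 - <<'E'
from h import *
for n in("top","side"):
    p,d=arm.camera(n);cv2.imwrite(f"pics/{n}5.png",p);np.save(f"pics/{n}5.npy",d)
E
python3 m.py 5
```

```text
t: 8.28
tool_pos: [0.5519, -0.1961, 0.1096]
eef_rot: [[-1.0, 0.011, 0.002], [0.011, 1.0, -0.0], [-0.002, -0.0, -1.0]]
force: [-0.4, -0.5, -1.7]
opening: 0.0262
grasp_force: 30.0
top grey 184 med [ 635.6 -196.9   99.7] slope x deg -0.4 z 99.7 rect [ 635.8 -196.8   23.5   57.    88.9] xmax 664.4 xmin 607.2
top red 688 med [ 689.6 -193.9   95.4] slope x deg -48.5 z 95.6 rect [ 690.5 -195.3  110.6   50.7   89.7] xmax 716.1 xmin 665.1
side grey 369 med [ 637.7 -199.1   98.2] slope x deg -16.0 z 96.1 rect [ 634.7 -200.7   31.2   63.    89.3] xmax 666.0 xmin 603.1
side red 1003 med [ 689.  -208.2   95.3] slope x deg -48.6 z 94.3 rect [ 689.  -202.2  142.3   42.2   88.5] xmax 710.5 xmin 667.2
```

```bash
python3 -m jog '[[[0,0,0],[0.1,0,0.1],10],[[0,0,0],[0.5,0,0.2],10],[[0,0,0],[1.2,0,0.2],10],[[0,0,0],[2.2,0,0.2],10],[[0,0,0],[3.2,0,0.2],10],[[0,0,0],[3.7,0,0.2],10],[[0,0,0],[3.7,0,1],10],[[0,0,0],[3.7,0,1.8],10],[[0,0,0],[3.7,0,2.2],10],[[0,0,0],[3.7,0,2.2],10],[[0,0,0],[3.7,0,2.2],10]]';  python3 - <<'E'
from h import *
for n in("top","side"):
    p,d=arm.camera(n);cv2.imwrite(f"pics/{n}6.png",p);np.save(f"pics/{n}6.npy",d)
    for c in blobs(p,'grey'):
        print(n,rect(arm.camera_info(n),c,.03))
from m import pts
for n in("top","side"):
  p=cv2.imread(f"pics/{n}6.png");d=np.load(f"pics/{n}6.npy");i=arm.camera_info(n)
  for c in blobs(p,'grey'):
    P=pts(i,d,c)
    if len(P)<15: continue
    m=np.median(P,0)
    if 430<m[0]<600 and -250<m[1]<-150 and m[2]<80:
        print(n,m.round(1),"slope",np.degrees(np.polyfit(P[:,0],P[:,2],1)[0]).round(1))
E
python3 m.py 6|grep red; python3 g.py 440 -196 24 -0.7 0
```

```text
t: 9.3
tool_pos: [0.4391, -0.1945, 0.0426]
eef_rot: [[-1.0, 0.011, -0.002], [0.011, 1.0, 0.001], [0.002, 0.001, -1.0]]
force: [-0.1, 0.5, -1.7]
opening: 0.0258
grasp_force: 30.0
top [107.7  15.4  33.1 131.7   0.5]
top [422.3 317.7  20.3  55.3  68.2]
top [434.9 185.   35.7 102.7  45.1]
top [ 285.8 -394.2  459.   164.4   19.2]
top [ 530.3 -195.5   65.8   25.6    1.2]
top [733.   18.5  97.3   5.2  89.7]
top [1022.8   62.4 1341.8   85.4   89.5]
side [ 438.1 -251.    83.4   11.6    1.2]
side [ 526.  -195.8   25.9   74.2   89.4]
side [ 429.9 -148.6   83.2  100.    79.5]
side [ 73.2 -14.1  91.1 209.6  14.5]
side [841.5 133.7  68.8  57.   62. ]
side [986.5 190.  917.6  17.8  89.9]
side [ 931.2  754.6 1464.3 1178.5   57.5]
side [ 200.6  734.4  423.5 1698.4   28. ]
top [ 530.3 -194.8   32.4] slope -0.1
side [ 526.5 -197.3   32.2] slope 0.1
top red 695 med [ 689.3 -193.9   96.2] slope x deg -48.5 z 96.0 rect [ 690.1 -195.   112.1   48.9   87.6] xmax 715.9 xmin 664.9
side red 1004 med [ 689.1 -208.    95.4] slope x deg -48.5 z 94.2 rect [ 688.9 -202.3  142.3   42.3   88.5] xmax 710.5 xmin 667.2
t 9.4 turn [-0.    0.01  0.01] shift [ 0.02 -0.03  0.66]
```

Lid stays at 48.5°, and the knife is level. Laying it down.

```bash
python3 -m jog '[[[0,0,0],[0,0,0.2],10],[[0,0,0],[0,0,0.4],10],[[0,0,0],[0,0,0.55],10],[[0,0,0],[0,0,0.62],10],[[0,0,0],[0,0,0.65],10],[[0,0,0],[0,0,0.65],10],[[0,0,0],[0,0,0.65],10],[[0,0,0],[0,0,0.65],10],[[0,0,0],[0,0,0.65],10]]'; python3 g.py 440 -196 24 -0.7 0
```

```text
t: 10.15
tool_pos: [0.4399, -0.1948, 0.0236]
eef_rot: [[-1.0, 0.011, 0.0], [0.011, 1.0, -0.0], [-0.0, -0.0, -1.0]]
force: [0.6, -0.2, -2.0]
opening: 0.0261
grasp_force: 30.0
t 10.15 turn [-0.    0.    0.01] shift [-0.   -0.04 -0.01]
```

```bash
python3 -m jog '[[[0,0,0],[0,0,0.02],10],[[0,0,0],[0,0,0.03],10],[[0,0,0],[0,0,0.03],10],[[0,0,0],[0,0,0.03],10],[[0,0,0],[0,0,0.03],30],[[0,0,0],[0,0,0.03],45],[[0,0,0],[0,0,0.03],91],[[0,0,0],[0,0,0.03],91],[[0,0,0],[0,0,0.03],91],[[0,0,0],[0,0,0.03],91],[[0,0,0],[0,0,0.03],91],[[0,0,0],[0,0,0.03],91]]'
```

```text
t: 11.15
tool_pos: [0.4398, -0.1948, 0.0226]
eef_rot: [[-1.0, 0.011, -0.0], [0.011, 1.0, 0.0], [0.0, 0.0, -1.0]]
force: [-0.6, -0.9, 0.4]
opening: 0.072
grasp_force: 0.0
```

```bash
python3 -m jog '[[[0,0,0],[0,0,-0.5],91],[[0,0,0],[0,0,-1.5],91],[[0,0,0],[0,0,-3],91],[[0,0,0],[0,0,-4],91],[[0,0,0],[0,0,-5],91],[[0,0,0],[0,0,-5],91],[[0,0,0],[0,0,-5],91],[[0,0,0],[0,0,-5],91]]'; python3 - <<'E'
from h import *
for n in("top","side"):
    p,d=arm.camera(n);cv2.imwrite(f"pics/{n}7.png",p);np.save(f"pics/{n}7.npy",d)
E
python3 m.py 7
```

```text
t: 11.82
tool_pos: [0.4394, -0.1948, 0.1724]
eef_rot: [[-1.0, 0.011, -0.0], [0.011, 1.0, -0.0], [0.0, -0.0, -1.0]]
force: [-0.1, 0.1, -0.1]
opening: 0.0913
grasp_force: 0.0
top grey 187 med [ 533.5 -196.1   13.6] slope x deg 0.3 z 13.5 rect [ 531.2 -195.8   25.5   61.4   89. ] xmax 561.8 xmin 500.4
top red 696 med [ 689.1 -193.5   96.6] slope x deg -48.3 z 96.2 rect [ 690.4 -194.9  112.1   49.7   87.4] xmax 715.8 xmin 664.8
side grey 389 med [ 525.7 -197.5   12.4] slope x deg -0.2 z 12.4 rect [ 525.8 -197.2   25.7   74.1   89.8] xmax 562.9 xmin 488.8
side red 1007 med [ 689.1 -208.2   95.5] slope x deg -48.5 z 94.1 rect [ 688.9 -202.3  142.3   42.3   88.5] xmax 710.5 xmin 667.1
```

View pics/side7.png

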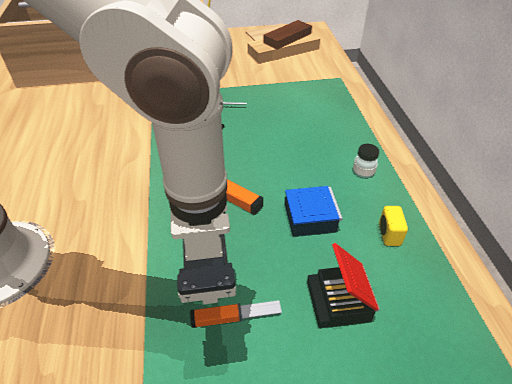

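The side view shows the knife flat on the bench at (236,313), released, with the gripper clear above it; the red lid stands open at (355,275).

```bash
python3 -c "
from bench import arm
print(arm.job_done())"
```

```text
the job is handed in; nothing more can be done
None
```

The job is handed in, and the judge returned no verdict: the last camera check showed the red lid standing open by itself at about 48° and the knife lying flat on the bench, released, with the gripper clear, at about 12 s.

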